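# Square up the lamp test box and hold its self-closing lid open

### The job

I want to check and clean the lamp socket inside the lamp test box. First, with the lid still shut, turn the swivelling box on its foot plate until it stands square with the plate, with the lid's bar on the side of the plate's small index rib; then lift the self-closing lid by its bar to 60 degrees open and finish holding it there in the fingers, the box still square, so that I can reach in with both hands. Do not let go, do not prop it, and leave the other things on the desk where they are.

Things in the scene. Friction and masses are not known exactly. Their poses are not given: they have to be found in the camera images.
- foot: the fixed dark foot plate of the lamp test box, 140 (its x) x 190 (its y) x 12 mm; origin at the middle of its underside on the desk; its -x edge is the front and carries a small index rib at its middle; the box swivels about the vertical line through this origin; behind it the band saw's table overhangs about 250 mm above the desk
- case_swivel (a joint): rotation (rad) of the grey sheet-metal box (100 deep x 150 wide, top rim 98 mm above the desk) on its foot plate; 0 = square with the plate, lid bar on the index rib side; positive = turned anticlockwise seen from above. It starts turned anticlockwise, stops at +-0.9, stays where it is left, and takes about 0.3 N m (3 N at the peg) to turn
- turning_peg (a point): vertical round steel peg, 16 mm thick, on a bracket on the left (+y) side of the box, for turning it; it stands 112 mm from the swivel axis with 25 mm of free space to the box wall; this point is on its axis at its top, 110 mm above the desk; the peg reaches down 55 mm below it to the bracket
- case_lid (a joint): opening angle of the box's lid (rad): 0 = shut, 1.4 = stop; at 60 degrees it reads 1.047. The lid is hinged at the rear top edge and rises at the front. A spring and its own weight always shut it when let go; holding it open takes about 2 to 3 N at its bar
- lid_bar (a point): middle of the level round bar, 10 mm thick, 108 mm long, parallel to the lid's front edge, held 47 mm in front of that edge by an arm near each end (92 mm clear between the arms); 102 mm above the desk when shut. It lies 150 mm in front of the hinge line and 4 mm above it when shut. Axes turn with the lid: y along the bar, -x away from the hinge
- lid_hinge (a point): middle of the lid's hinge line, 98 mm above the desk, 50 mm behind the swivel axis; axes as lid_bar's; the lid turns about its y axis, positive = front edge up
- led_bulb: bystander, leave alone: white LED bulb lying on its side, 121 mm long, 68 mm across; origin at the middle of its underside
- solder_reel: bystander, leave alone: small flanged reel standing on its end, 60 mm across, 35 mm high; origin at the middle of its underside
- lamp_carton_1: bystander, leave alone: dark printed carton, 130x200x74 mm; origin at the middle of its underside
- screwdriver: bystander, leave alone: screwdriver lying down, 230 mm long; origin at the middle of its underside
- glue_bottle: bystander, leave alone: upright bottle with pointed cap, 47 mm across, 148 mm high; origin at the middle of its underside
- long_nose_pliers: bystander, leave alone: long-nose pliers lying flat, 192 mm long, 48 mm wide, 12 mm high; origin at the middle of its underside
- pine_strip: bystander, leave alone: wooden strip lying along the left edge of the desk, 300x30x14 mm; origin at the middle of its underside

How it is judged:
On the way:
1. the box stands square with its foot plate (within 0.1 rad), lid still shut (value of joint case_swivel between -0.1 and 0.1 rad and value of joint case_lid below 0.08 rad), for 0.2 s.
At the end, for the whole second after the job is handed in: the fingers hold the lid still at 60 degrees open (within 6 degrees), pressing on it with over 0.8 N and nothing else propping it, and the box is within 0.1 rad (about 6 degrees) of square with its foot plate (value of joint case_swivel between -0.1 and 0.1 rad and value of joint case_lid between 0.942 and 1.152 rad and velocity of joint case_lid between -0.05 and 0.05 rad/s and contact force between the fingers and case_lid above 0.8 N and contact force between case_lid and led_bulb below 0.1 N and contact force between case_lid and solder_reel below 0.1 N and contact force between case_lid and lamp_carton_1 below 0.1 N and contact force between case_lid and screwdriver below 0.1 N and contact force between case_lid and glue_bottle below 0.1 N and contact force between case_lid and long_nose_pliers below 0.1 N and contact force between case_lid and pine_strip below 0.1 N); the arm keeps its last pose, push and grip.
It fails at once if a bystander is moved by more than 3 cm (distance of any of led_bulb, solder_reel, lamp_carton_1, screwdriver, glue_bottle, long_nose_pliers, pine_strip from where it was at the start of the episode above 0.03 m).
It also fails if it takes over 48 s, if anything falls off the work surface, if the arm or the gripper's body presses on something with over 40 N, if the wrist force passes 120 N, or if a joint passes its speed limit or range.

### The arm

A 6-joint arm with a two-finger parallel gripper is mounted at the origin on a cart in front of the work surface, level with it; the furniture and walls round the work are solid. World frame = base frame: x ahead of the robot, y to its left, z up, the work surface at z = 0. Lengths are in m, angles in rad, forces in N, time in s.
With the tool pointing down it reaches from about 0.35 to 0.925 m from the base axis. Payload 6.4 kg.
Tool frame: the origin (TCP) lies midway between the tips of the shut fingers; the grasp point (between the pads) lies 19 mm behind it (grip_point_offset is the z of the grasp point in the tool frame, in m); z points along the fingers, x is the direction in which the jaws open and shut, and the axes are right-handed (so a half turn about z gives the same grasp; the last joint's range is limited). The gripper opens to 85 mm and grips with 20 to 120 N. Pads are 22 mm wide; open, the fingers measure 114 mm over their backs; the gripper's body (76 mm by 85 mm) begins 54 mm behind the grasp point. The pads swing forward as they close: fully open they stand 13 mm farther back than shut.
Start: joints at [-1.316, 0.245, 1.558, -0, 1.339, -0.174], TCP at [0.27, -0.591, 0.231] pointing down, gripper open.
Joint ranges: [-3.13, 3.13], [-1.02, 2.26], [0.13, 2.54], [-0.95, 4.09], [0.21, 2.88], [-2.74, 2.74]. Speed limits (rad/s): [2.57, 2.57, 3.14, 3.14, 3.14, 3.14].

### API

Orientations are given as [roll, pitch, yaw] about the fixed x, y, z axes, in that order (R = Rz(yaw) Ry(pitch) Rx(roll)).
In Python, from bench import observe, snapshot, get_calibration, sign_off, grip_point_offset gives the robot as it stands.
- The arm moves only by the tool arm_command, never from a script. Its argument "moves" is a list of rows, each a list of 3 entries, a list of its own where there are three numbers: the turn, a rotation vector about the world's x, y, z in rad, then the shift along the world's x, y, z in cm, then the opening in per cent of the stroke, from 0 (shut) to 100 (fully open). A call has 1 to 8 rows; each row is the pose to reach, as a shift and turn from the pose commanded when the call began; what a row does not reach only later rows make up. A row lasts 1/10 s, in which the tool goes at most 50 mm and 8.59 degrees, less where a joint would pass 70% of its speed; a pose out of reach is approached as far as the arm can. A call with a gripper value outside its range is refused whole. The fingers move at their own pace and stop on an object; "squeeze" is the grip in N (left out, the last holds). Time passes only in rows, so rows that repeat a pose let the fingers close. It gives the time, the measured TCP pose, the force and the opening at its end, in the units of the state.
- observe(): the state, without advancing time (a new reading comes with each control period).
- snapshot(name): name is "scene" or "side" or "wrist"; returns the picture (400x640x3 uint8, red, green, blue); there is no depth.
- get_calibration(name): a dict with "fx", "fy", "cx", "cy" (pixels), "R" (3x3) and "t" (3): a world point X has camera coordinates R X + t. Camera axes: x right, y down, z forward; pixel columns grow to the right and rows downward; lengths in m; the calibration is good to about 2 mm. A picture is of the moment at which its call begins: read the wrist's pose just before it. get_calibration takes no time and is no camera call; for the wrist camera it gives the pose at the moment of the call.
- sign_off(): hands the job in, once; it reports no verdict.
The state is a dict: "time_s": time; "joint_pos": joint angles; "joint_velocities": joint speeds; "joint_efforts": joint torques, N m; "tool_pos": TCP position; "tool_rot": TCP orientation; "wrist_force": force on the tool from outside, world axes, zero at the start; "torque": the same for the moment, N m; "grip_width": finger opening in m.
Only numpy, scipy, OpenCV 4.12 (cv2) and the standard library are available. Lean on these libraries where they do the work, as an engineer would, in place of code of your own. Each camera call takes 0.05 s, during which the arm holds its last target. There are 200 camera calls.

## Working session

There is one attempt and no reset: what is moved stays moved. The work goes in short steps, Python scripts to look and compute and a tool call to move; the robot and the scene stay as the last step left them, time stands still between calls to the robot, and variables do not carry over. Pictures are saved under pics/ and viewed, about 8 in all and at most 12, crops included, and the job is handed in when it is done.

Besides the shell and the picture viewer there is one more tool, called in YAML: its name, and indented under it one key for each argument. arm_command: Moves the arm, as the interface text tells. Its arguments: {"type":"object","properties":{"moves":{"type":"array"},"squeeze":{"type":"number"}},"required":["moves"]}

```bash
mkdir -p pics; ls
python3 - <<'E'
from bench import *
import cv2, json
print(observe()); print(grip_point_offset)
for n in ("scene","side"):
    im=snapshot(n); cv2.imwrite(f"pics/{n}0.png",im[:,:,::-1])
    c=get_calibration(n); print(n,{k:(v.round(4).tolist() if hasattr(v,'round') and not isinstance(v,float) else v) for k,v in c.items()})
E
```

```text
pics
{'time_s': 0.0, 'joint_pos': array([-1.31608104e+00,  2.45848687e-01,  1.55901817e+00,  6.04911029e-05,
        1.33868738e+00, -1.74053402e-01]), 'joint_velocities': array([ 0.000711  , -0.00039802,  0.00023013,  0.00075712, -0.00029687,
        0.00034154]), 'joint_efforts': array([-2.64488417e-04, -4.29514897e+01, -3.26127541e+01, -6.81574375e-05,
        5.37795349e-03,  7.48439732e-06]), 'tool_pos': array([ 0.2701431 , -0.59059432,  0.23015594]), 'tool_rot': array([-3.14119500e+00,  1.92175789e-03, -1.14204122e+00]), 'wrist_force': array([-0.23013066, -0.33271929,  0.23592033]), 'torque': array([ 0.0493614 , -0.00111556, -0.05778515]), 'grip_width': 0.0852446697260952}
-0.0187
scene {'fx': 435.5425527661625, 'fy': 435.5425527661625, 'cx': 316.10170350520525, 'cy': 197.358344483703, 'R': [[-0.7361, -0.6767, -0.0163], [-0.2848, 0.3314, -0.8995], [0.6141, -0.6574, -0.4367]], 't': [0.3786, 0.2115, 1.0181]}
side {'fx': 390.8415136974121, 'fy': 390.8415136974121, 'cx': 316.32641157099397, 'cy': 200.23923691037635, 'R': [[-0.9098, -0.4148, 0.0119], [-0.2846, 0.603, -0.7453], [0.302, -0.6814, -0.6667]], 't': [0.4763, 0.1759, 1.1509]}
```

View pics/scene0.png

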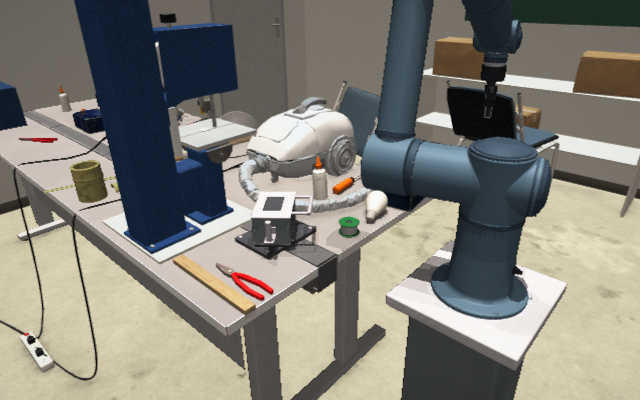

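View pics/side0.png

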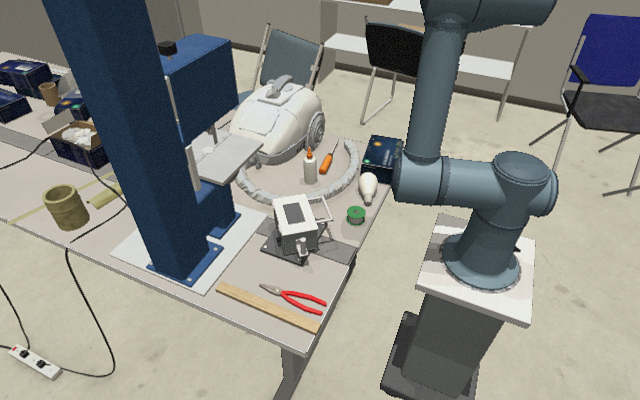

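The scene picture shows the box near (275,220) with the peg at about (268,225) and the bar at (305,203). In the side view the box is near (297,225), the peg at (303,245) and the bar at (327,212). I'll enlarge both.

Run:
```python
import cv2, numpy as np
a=cv2.imread("pics/scene0.png")[180:260,230:330]; b=cv2.imread("pics/side0.png")[180:270,255:355]
a=cv2.copyMakeBorder(a,0,10,0,0,cv2.BORDER_CONSTANT)
o=cv2.resize(np.vstack([np.hstack([a[:, :],b])]),None,fx=4,fy=4,interpolation=cv2.INTER_CUBIC)
cv2.imwrite("pics/zoom0.png",o)
```

```text
(no output)
```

View pics/zoom0.png

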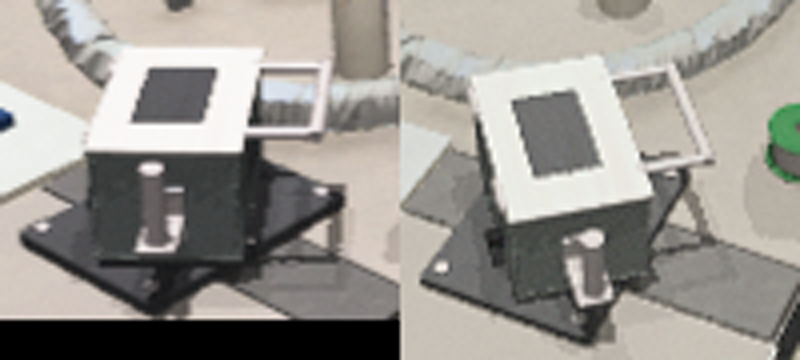

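```bash
cat > h.py <<'E'
import numpy as np
from bench import get_calibration
from scipy.optimize import least_squares
def proj(X,c):
    p=np.asarray(X)@np.array(c["R"]).T+np.array(c["t"])
    return np.c_[c["fx"]*p[:,0]/p[:,2]+c["cx"], c["fy"]*p[:,1]/p[:,2]+c["cy"]]
def tri(obs,cal):
    A=[]
    for (u,v),c in zip(obs,cal):
        P=np.c_[np.array(c["R"]),c["t"]]
        x=(u-c["cx"])/c["fx"]; y=(v-c["cy"])/c["fy"]
        A+= [x*P[2]-P[0], y*P[2]-P[1]]
    A=np.array(A); return np.linalg.lstsq(A[:,:3],-A[:,3],rcond=None)[0]
E
python3 - <<'E'
from h import *
cs=[get_calibration("scene"),get_calibration("side")]
S=lambda u,v:(230+u/4,180+v/4); D=lambda u,v:(255+(u-400)/4,180+v/4)
N={"FL":(S(242,153),D(652,200)),"RL":(S(88,152),D(503,220)),"RR":(S(122,47),D(470,85)),"FR":(S(262,47),D(605,57)),
"peg":(S(152,168),D(596,240)),"bL":(S(322,136),D(712,160)),"bR":(S(330,64),D(675,65)),
"f1":(S(22,237),D(420,277)),"f2":(S(158,308),D(590,338)),"f3":(S(343,200),D(688,175))}
for k,o in N.items(): print(k,tri(o,cs).round(4))
def rz(a): return np.array([[np.cos(a),-np.sin(a)],[np.sin(a),np.cos(a)]])
def model(p):
    x,y,w,s,zl,px,py=p
    box={"FL":(-.053,.075,zl),"RL":(.05,.075,zl),"RR":(.05,-.075,zl),"FR":(-.053,-.075,zl),"peg":(px,py,.11),"bL":(-.1,.054,.102),"bR":(-.1,-.054,.102)}
    ft={"f1":(.07,.095,.012),"f2":(-.07,.095,.012),"f3":(-.07,-.095,.012)}
    M={}
    for d,a in((box,w+s),(ft,w)):
        for k,v in d.items(): M[k]=np.r_[rz(a)@v[:2]+[x,y],v[2]]
    return M
def res(p):
    M=model(p); r=[]
    for k,o in N.items():
        for i in (0,1): r.append(proj([M[k]],cs[i])[0]-o[i])
    return np.array(r).ravel()
best=min((least_squares(res,[.6,0.2,w,s,.1,0,.11],loss="soft_l1") for w in np.arange(-3,3.1,.5) for s in(.5,)),key=lambda r:r.cost)
print(best.cost,best.x.round(4)); print({k:np.abs(r).max().round(1) for k,r in zip(N,np.abs(best.fun).reshape(-1,4))})
for k,v in model(best.x).items(): print(k,v.round(4))
E
```

```text
FL [0.438  0.1788 0.1021]
RL [0.5272 0.2335 0.0937]
RR [0.6074 0.134  0.1095]
FR [0.5289 0.0674 0.1115]
peg [0.4526 0.2405 0.1131]
bL [0.4154 0.1259 0.1021]
bR [0.4788 0.0493 0.1074]
f1 [0.5993 0.2409 0.0043]
f2 [0.459  0.2392 0.0052]
f3 [0.4595 0.06   0.0076]
12.400953713057389 [ 5.269e-01  1.517e-01  2.350e-02  6.685e-01  1.028e-01 -3.000e-04
  1.124e-01]
{'FL': np.float64(1.1), 'RL': np.float64(1.6), 'RR': np.float64(0.8), 'FR': np.float64(1.1), 'peg': np.float64(0.7), 'bL': np.float64(1.1), 'bR': np.float64(1.7), 'f1': np.float64(1.1), 'f2': np.float64(0.9), 'f3': np.float64(2.1)}
FL [0.4382 0.1756 0.1028]
RL [0.5175 0.2413 0.1028]
RR [0.6132 0.1258 0.1028]
FR [0.5339 0.0601 0.1028]
peg [0.4549 0.238  0.11  ]
bL [0.4154 0.1294 0.102 ]
bR [0.4843 0.0463 0.102 ]
f1 [0.5946 0.2483 0.012 ]
f2 [0.4546 0.245  0.012 ]
f3 [0.4591 0.055  0.012 ]
```

arm_command:
  moves:
    - [[0, 0, 1.83], [18.5, 82.9, 0], 60]
    - [[0, 0, 1.83], [18.5, 82.9, 0], 60]
    - [[0, 0, 1.83], [18.5, 82.9, 0], 60]
    - [[0, 0, 1.83], [18.5, 82.9, 0], 60]
    - [[0, 0, 1.83], [18.5, 82.9, 0], 60]
    - [[0, 0, 1.83], [18.5, 82.9, 0], 60]
    - [[0, 0, 1.83], [18.5, 82.9, 0], 60]
    - [[0, 0, 1.83], [18.5, 82.9, 0], 60]
  squeeze: 20

```text
time_s: 0.9
tool_pos: [0.3572, -0.1987, 0.2309]
tool_rot: [-3.141, -0.0, 0.063]
wrist_force: [1.1, 0.0, 0.4]
grip_width: 0.0515
```

arm_command:
  moves:
    - [[0, 0, 0.63], [9.8, 42, 0], 60]
    - [[0, 0, 0.63], [9.8, 42, 0], 60]
    - [[0, 0, 0.63], [9.8, 42, 0], 60]
    - [[0, 0, 0.63], [9.8, 42, 0], 60]
    - [[0, 0, 0.63], [9.8, 42, 0], 60]
    - [[0, 0, 0.63], [9.8, 42, 0], 60]
    - [[0, 0, 0.63], [9.8, 42, 0], 60]
    - [[0, 0, 0.63], [9.8, 42, 0], 60]

```text
time_s: 1.7
tool_pos: [0.448, 0.1911, 0.2311]
tool_rot: [3.141, 0.0, 0.689]
wrist_force: [1.4, -1.9, 0.9]
grip_width: 0.0511
```

Run:
```python
from h import *
from bench import *
import cv2
o=observe(); print(o["tool_pos"],o["tool_rot"],o["joint_pos"].round(3))
c=get_calibration("wrist"); im=snapshot("wrist")
np.save("w1.npy",dict(c),allow_pickle=True)
M={"axis":(.527,.1517,.1),"peg":(.4549,.238,.11),"bL":(.4154,.1294,.102),"bR":(.4843,.0463,.102)}
for k,v in M.items(): print(k,proj([v],c).round(0))
cv2.imwrite("pics/wrist1.png",im[:,:,::-1])
# saw table corner guesses on z=.25
for n,ps in (("scene",[(255,135),(205,152)]),("side",[(262,147),(200,182)])):
    k=get_calibration(n); R=np.array(k["R"]); C=-R.T@k["t"]
    for u,v in ps:
        d=R.T@[(u-k["cx"])/k["fx"],(v-k["cy"])/k["fy"],1]; print(n,(C+d*(.25-C[2])/d[2]).round(3))
```

```text
[0.44802189 0.19107793 0.23105504] [3.14142579e+00 9.60123644e-05 6.88657067e-01] [ 0.17  -0.147  1.965 -0.     1.323 -0.519]
axis [[362. 273.]]
peg [[368. 158.]]
bL [[252. 222.]]
bR [[260. 322.]]
scene [0.684 0.075 0.25 ]
scene [0.673 0.256 0.25 ]
side [0.666 0.075 0.25 ]
side [0.729 0.283 0.25 ]
```

View pics/wrist1.png

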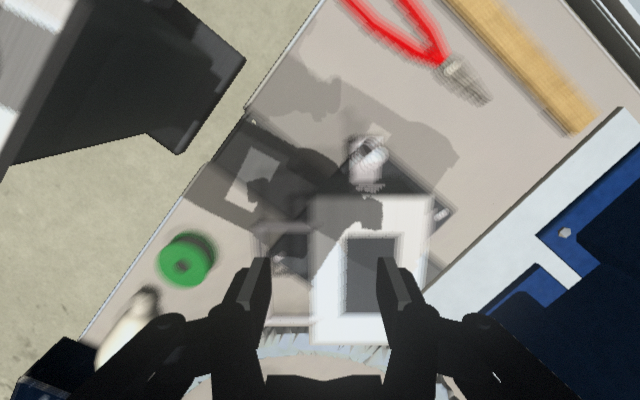

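The wrist view is blurred by motion. It shows the peg near (367,155), the lid at (370,270) and the bar at about (255–310,225). I'll take it again, settled and over the peg.

arm_command:
  moves:
    - [[0, 0, 0], [0, 2, 0], 60]
    - [[0, 0, 0], [0, 2, 0], 60]
    - [[0, 0, 0], [0, 2, 0], 60]

```text
time_s: 2.05
tool_pos: [0.448, 0.2086, 0.2309]
tool_rot: [-3.141, 0.001, 0.689]
wrist_force: [-0.0, 0.6, -0.7]
grip_width: 0.0512
```

Run:
```python
from h import *
from bench import *
import cv2
o=observe(); print(o["time_s"],o["tool_pos"],o["tool_rot"],o["joint_velocities"].round(3))
c=get_calibration("wrist"); im=snapshot("wrist")
import pickle; pickle.dump({k:np.array(v) for k,v in c.items()},open("w2.pkl","wb"))
M={"axis":(.527,.1517,.1),"peg":(.4549,.238,.11),"pegbase":(.4549,.238,.055),"bL":(.4154,.1294,.102),"bR":(.4843,.0463,.102)}
for k,v in M.items(): print(k,proj([v],c).round(0))
cv2.imwrite("pics/wrist2.png",cv2.resize(im[100:350,150:470,::-1],None,fx=2.4,fy=2.4,interpolation=cv2.INTER_CUBIC))
```

```text
2.05 [0.44796624 0.20858871 0.23086084] [-3.14145408e+00  9.77056436e-04  6.88711879e-01] [-0.026 -0.013  0.007 -0.001 -0.001  0.002]
axis [[350. 286.]]
peg [[354. 174.]]
pegbase [[349. 161.]]
bL [[241. 236.]]
bR [[250. 333.]]
```

View pics/wrist2.png

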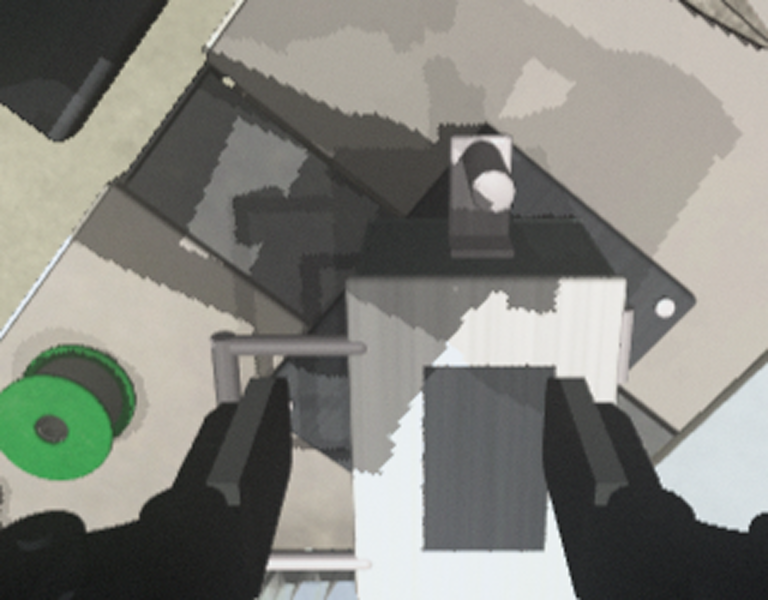

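Now it is sharp: peg top at crop (494,190), which is image (356,179), 5 px from the prediction. The bar's near end is at image (242,243), and foot plate corners are at (353,152) and (439,224). The lid's edge runs level in the picture, so box yaw ≈ 0.69.

```bash
cat >> h.py <<'E'
def plane(px,c,z):
    R=np.array(c["R"]); C=-R.T@np.array(c["t"])
    d=R.T@np.array([(px[0]-c["cx"])/c["fx"],(px[1]-c["cy"])/c["fy"],1]); return (C+d*(z-C[2])/d[2]).round(4)
E
python3 - <<'E'
from h import *
import pickle
c=pickle.load(open("w2.pkl","rb"))
f=lambda u,v:(150+u/2.4,100+v/2.4)
for n,p,z in(("peg",f(494,190),.11),("bL",f(214,343),.102),("f2",f(487,125),.012),("f1",f(693,298),.012),("LidFL",f(348,278),.1028),("lidRL",f(625,278),.1028),("r",f(680,432),.012),("screw",f(665,307),.012),("armroot",f(362,348),.102),("sc2",f(228,80),.012)):print(n,plane(p,c,z))
# peg height from two views (side + wrist), scene+wrist
s=[get_calibration("scene"),get_calibration("side"),c]
print(tri([(230+152/4,180+168/4),(255+196/4,180+240/4),f(494,190)],s).round(4))
print(tri([(230+322/4,180+136/4),(255+312/4,180+160/4),f(219,343)],s).round(4))
E
```

```text
peg [0.4591 0.2361 0.11  ]
bL [0.4184 0.1224 0.102 ]
f2 [0.4604 0.2435 0.012 ]
f1 [0.5958 0.2433 0.012 ]
LidFL [0.4414 0.1759 0.1028]
lidRL [0.5201 0.2405 0.1028]
r [0.6458 0.1855 0.012 ]
screw [0.5886 0.2311 0.012 ]
armroot [0.4631 0.1564 0.102 ]
sc2 [0.3566 0.1846 0.012 ]
[0.4572 0.2362 0.1089]
[0.4188 0.1219 0.0986]
```

arm_command:
  moves:
    - [[0, 0, 0], [1, 2.6, -4], 60]
    - [[0, 0, 0], [1, 2.6, -7], 60]
    - [[0, 0, 0], [1, 2.6, -7], 60]
    - [[0, 0, 0], [1, 2.6, -11], 60]
    - [[0, 0, 0], [1, 2.6, -14], 60]
    - [[0, 0, 0], [1, 2.6, -16], 60]
    - [[0, 0, 0], [1, 2.6, -16], 60]

```text
time_s: 2.8
tool_pos: [0.4571, 0.2334, 0.07]
tool_rot: [-3.14, 0.004, 0.686]
wrist_force: [0.4, 0.5, -0.0]
grip_width: 0.0511
```

arm_command:
  moves:
    - [[0, 0, 0], [0, 0.2, 0], 0]
    - [[0, 0, 0], [0, 0.2, 0], 0]
    - [[0, 0, 0], [0, 0.2, 0], 0]
    - [[0, 0, 0], [0, 0.2, 0], 0]
    - [[0, 0, 0], [0, 0.2, 0], 0]
  squeeze: 20

```text
time_s: 3.3
tool_pos: [0.4598, 0.237, 0.0736]
tool_rot: [3.14, -0.003, 0.688]
wrist_force: [-1.4, -2.4, 7.2]
grip_width: 0.0152
```

arm_command:
  moves:
    - [[0, 0, -0.085], [0.8, 0.6, 0.4], 0]
    - [[0, 0, -0.17], [1.6, 1.1, 0.4], 0]
    - [[0, 0, -0.255], [2.5, 1.5, 0.4], 0]
    - [[0, 0, -0.34], [3.3, 1.9, 0.4], 0]
    - [[0, 0, -0.425], [4.2, 2.2, 0.4], 0]
    - [[0, 0, -0.51], [5.2, 2.4, 0.4], 0]
    - [[0, 0, -0.595], [6.1, 2.5, 0.4], 0]
    - [[0, 0, -0.675], [7.0, 2.55, 0.4], 0]

```text
time_s: 4.1
tool_pos: [0.5265, 0.2624, 0.0739]
tool_rot: [3.141, 0.004, 0.01]
wrist_force: [-2.7, 1.1, -6.2]
grip_width: 0.0153
```

arm_command:
  moves:
    - [[0, 0, 0], [0, 0, 0], 0]
    - [[0, 0, 0], [0, 0, 0], 0]
    - [[0, 0, 0], [0, 0, 0], 0]

```text
time_s: 4.4
tool_pos: [0.527, 0.2624, 0.074]
tool_rot: [-3.141, 0.002, 0.014]
wrist_force: [2.5, 4.4, -15.3]
grip_width: 0.0154
```

Run:
```python
from h import *
from bench import *
import cv2
o=observe(); print(o["time_s"],o["tool_pos"],o["tool_rot"],o["wrist_force"],o["torque"],o["grip_width"])
a=snapshot("scene")[170:270,220:340,::-1]; b=snapshot("side")[170:270,245:365,::-1]
cv2.imwrite("pics/z2.png",cv2.resize(np.hstack([a,b]),None,fx=3.3,fy=3.3,interpolation=cv2.INTER_CUBIC))
```

```text
4.4 [0.52701721 0.26235528 0.07397234] [-3.14140454e+00  1.79695579e-03  1.41270982e-02] [  2.51083791   4.37154703 -15.32765621] [ 0.51836453 -0.343106   -0.03568123] 0.015377096210854807
```

View pics/z2.png

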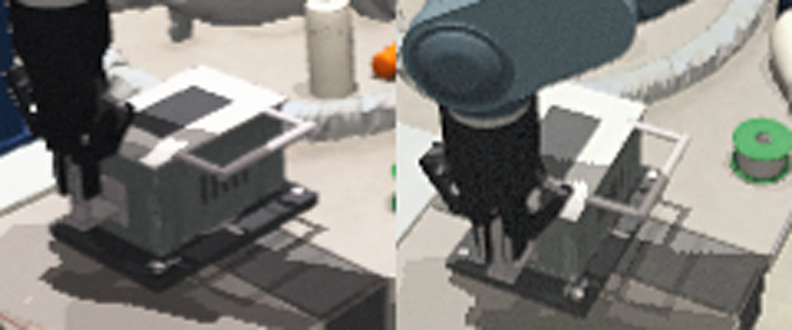

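The box looks square, with the bar over the index rib side. In this crop the peg is between the fingers at about (85,195). I'll release and go up for a check look.

arm_command:
  moves:
    - [[0, 0, 0], [0, 0, 0], 60]
    - [[0, 0, 0], [0, 0, 0], 60]
    - [[0, 0, 0], [0, 0, 0], 60]
    - [[0, 0, 0], [0, 0, 4], 60]
    - [[0, 0, 0], [0, 0, 9], 60]
    - [[0, 0, 0], [0, 0, 14], 60]
    - [[0, 0, 0], [0, 0, 18], 60]

```text
time_s: 5.2
tool_pos: [0.5293, 0.2623, 0.2603]
tool_rot: [-3.141, -0.005, 0.013]
wrist_force: [0.8, -0.3, 0.2]
grip_width: 0.0512
```

arm_command:
  moves:
    - [[0, 0, 0], [-6, -3, 0], 60]
    - [[0, 0, 0], [-10, -6, 0], 60]
    - [[0, 0, 0], [-12, -6, 0], 60]
    - [[0, 0, 0], [-12, -6, 0], 60]
    - [[0, 0, 0], [-12, -6, 0], 60]

```text
time_s: 5.7
tool_pos: [0.4087, 0.2022, 0.2568]
tool_rot: [-3.141, -0.003, 0.013]
wrist_force: [0.0, 0.3, 0.7]
grip_width: 0.0516
```

Run:
```python
from h import *
from bench import *
import cv2, pickle
o=observe(); print(o["time_s"],o["tool_pos"],o["tool_rot"],o["joint_pos"].round(3))
c=get_calibration("wrist"); im=snapshot("wrist")
pickle.dump({k:np.array(v) for k,v in c.items()},open("w3.pkl","wb"))
print(proj([(.428,.1485,.102)],c))
cv2.imwrite("pics/wrist3.png",cv2.resize(im[:,:,::-1],None,fx=1.25,fy=1.25,interpolation=cv2.INTER_CUBIC))
```

```text
5.7 [0.40871186 0.20218764 0.25677941] [-3.14119241 -0.00348822  0.01286592] [ 0.21  -0.256  2.01  -0.     1.384  0.197]
[[342.20475073 236.61370396]]
```

View pics/wrist3.png

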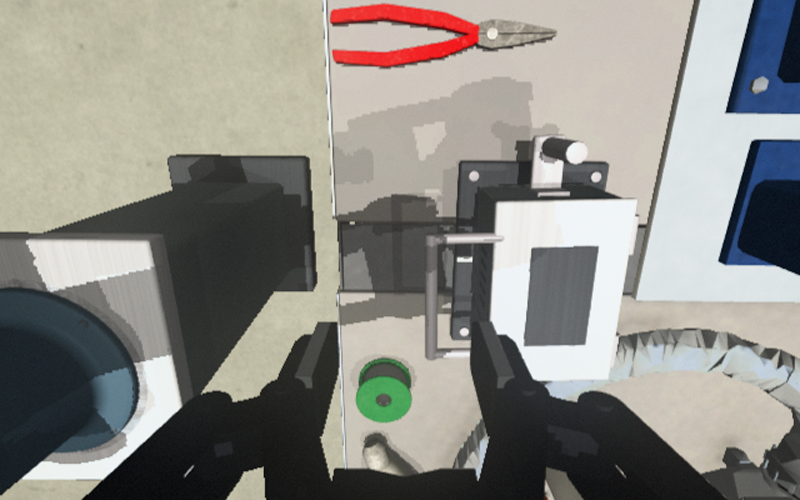

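The wrist view shows bar ends near (432,236) and (430,357) and foot corners (460,162), (453,339), (607,163). Lid corners are (496,198), (637,199), (609,381), and the peg top is at (577,152), all in the 1.25× picture.

Run:
```python
from h import *
import pickle
c=pickle.load(open("w3.pkl","rb"))
P={}
for n,p,z in(("f2",(460,162),.012),("f3",(453,339),.012),("f1",(607,163),.012),("lidFL",(496,198),.1028),("lidRL",(637,199),.1028),("lidRR",(609,381),.1028),("bL",(432,236),.102),("bR",(430,357),.102),("peg",(577,152),.11)):
    P[n]=plane(np.array(p)/1.25,c,z); print(n,P[n])
def ang(a,b): d=P[b]-P[a]; return np.arctan2(d[1],d[0]).round(3)
print("foot",ang("f2","f1"),ang("f3","f2")-np.pi/2,"lid",ang("lidFL","lidRL"),ang("lidRR","lidRL")-np.pi/2,"bar",ang("bR","bL")-np.pi/2)
```

```text
f2 [0.4603 0.243  0.012 ]
f3 [0.4632 0.0563 0.012 ]
f1 [0.5968 0.2436 0.012 ]
lidFL [0.4754 0.2275 0.1028]
lidRL [0.5786 0.2279 0.1028]
lidRR [0.5855 0.0704 0.1028]
bL [0.4297 0.1979 0.102 ]
bR [0.4316 0.0923 0.102 ]
peg [0.5267 0.2615 0.11  ]
foot 0.004 0.015203673205103518 lid 0.004 0.04420367320510343 bar 0.01820367320510341
```

Box square to the foot within about 0.01–0.03 rad, with the bar centre near (0.430, 0.146, 0.102). I'll approach the bar from above with the fingers narrowed.

arm_command:
  moves:
    - [[0, 0, 0], [2.2, -4, 0], 35]
    - [[0, 0, 0], [2.2, -5.6, -4], 35]
    - [[0, 0, 0], [2.2, -5.6, -8], 35]
    - [[0, 0, 0], [2.2, -5.6, -8], 35]
    - [[0, 0, 0], [2.2, -5.6, -11], 35]
    - [[0, 0, 0], [2.2, -5.6, -14], 35]
    - [[0, 0, 0], [2.2, -5.6, -17], 35]
    - [[0, 0, 0], [2.2, -5.6, -17.4], 35]

```text
time_s: 6.55
tool_pos: [0.4295, 0.1465, 0.0799]
tool_rot: [3.141, 0.005, 0.014]
wrist_force: [-0.8, -0.2, -0.3]
grip_width: 0.03
```

Run:
```python
from h import *
from bench import *
import cv2
o=observe(); print(o["time_s"],o["tool_pos"],o["tool_rot"],o["wrist_force"],o["joint_pos"].round(3))
a=snapshot("scene")[130:270,220:360,::-1]; b=snapshot("side")[130:270,245:385,::-1]
cv2.imwrite("pics/z3.png",cv2.resize(np.hstack([a,b]),None,fx=2.8,fy=2.8,interpolation=cv2.INTER_CUBIC))
```

```text
6.55 [0.42952791 0.14653003 0.07985893] [3.1412626  0.00466784 0.0137241 ] [-0.76831288 -0.20763054 -0.34102477] [ 0.078 -0.012  2.145 -0.     1.013  0.064]
```

View pics/z3.png

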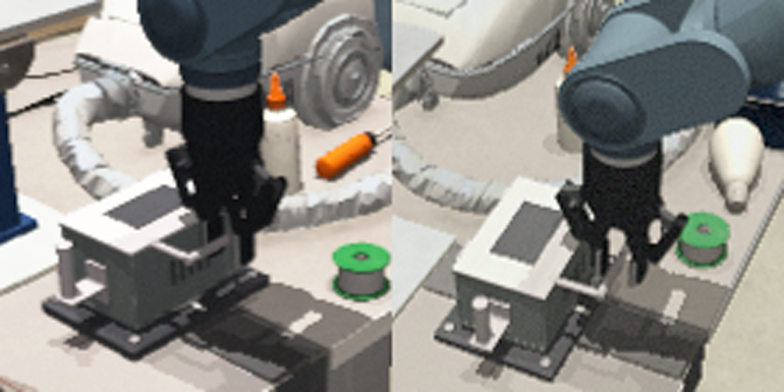

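The fingers straddle the bar, near (230,245) in the left crop and (605,270) in the right, with no contact force. I'll close them.

arm_command:
  moves:
    - [[0, 0, 0], [0, 0, 0.2], 0]
    - [[0, 0, 0], [0, 0, 0.2], 0]
    - [[0, 0, 0], [0, 0, 0.2], 0]
    - [[0, 0, 0], [0, 0, 0.2], 0]
    - [[0, 0, 0], [0, 0, 0.2], 0]
  squeeze: 25

```text
time_s: 7.15
tool_pos: [0.431, 0.1466, 0.0849]
tool_rot: [-3.141, -0.002, 0.013]
wrist_force: [-5.3, 0.3, 6.6]
grip_width: 0.0089
```

arm_command:
  moves:
    - [[0, 0, 0], [0.05, 0, 1.1], 0]
    - [[0, 0, 0], [0.2, 0, 2.2], 0]
    - [[0, 0, 0], [0.4, 0, 3.2], 0]
    - [[0, 0, 0], [0.7, 0, 4.3], 0]
    - [[0, 0, 0], [0.7, 0, 4.3], 0]
    - [[0, 0, 0], [0.7, 0, 4.3], 0]

```text
time_s: 7.75
tool_pos: [0.4373, 0.1466, 0.1269]
tool_rot: [-3.141, -0.0, 0.013]
wrist_force: [-0.8, 5.0, -1.6]
grip_width: 0.0093
```

arm_command:
  moves:
    - [[0, 0, 0], [0.5, 0, 1.4], 0]
    - [[0, 0, 0], [1.2, 0, 2.8], 0]
    - [[0, 0, 0], [2.05, 0, 4.1], 0]
    - [[0, 0, 0], [3.05, 0, 5.35], 0]
    - [[0, 0, 0], [3.95, 0, 6.3], 0]
    - [[0, 0, 0], [4.95, 0, 7.15], 0]
    - [[0, 0, 0], [6.0, 0, 7.9], 0]
    - [[0, 0, 0], [7.1, 0, 8.6], 0]

```text
time_s: 8.55
tool_pos: [0.5074, 0.1483, 0.2152]
tool_rot: [-3.138, 0.003, 0.014]
wrist_force: [-10.5, 10.9, 11.9]
grip_width: 0.009
```

arm_command:
  moves:
    - [[0, 0, 0], [0, 0, 0], 0]
    - [[0, 0, 0], [0, 0, 0], 0]
    - [[0, 0, 0], [0, 0, 0], 0]
    - [[0, 0, 0], [0, 0, 0], 0]
    - [[0, 0, 0], [0, 0, 0], 0]

```text
time_s: 9.05
tool_pos: [0.5076, 0.1482, 0.2153]
tool_rot: [-3.138, 0.002, 0.014]
wrist_force: [-12.3, 9.1, 14.5]
grip_width: 0.009
```

Run:
```python
from h import *
from bench import *
import cv2
o=observe(); print(o["time_s"],o["tool_pos"],o["tool_rot"],o["wrist_force"],o["torque"],o["grip_width"],o["joint_velocities"].round(4))
a=snapshot("scene")[150:260,225:335,::-1]; b=snapshot("side")[150:260,250:360,::-1]
cv2.imwrite("pics/z4.png",cv2.resize(np.hstack([a,b]),None,fx=3.6,fy=3.6,interpolation=cv2.INTER_CUBIC))
cs=[get_calibration(n) for n in("scene","side")]
H=np.array([.5795,.147])
for t in (54,60,66):
    t=np.radians(t)
    for s in(1,-1):
        X=[H[0]-.15*np.cos(t)+.004*np.sin(t),H[1]+s*.054,.098+.15*np.sin(t)+.004*np.cos(t)]
        p=[proj([X],c)[0] for c in cs]; print(round(np.degrees(t)),s,((p[0]-[225,150])*3.6).round(0),((p[1]-[250,150])*3.6+[396,0]).round(0))
```

```text
9.05 [0.50762158 0.14822865 0.21533608] [-3.13772496e+00  1.70101177e-03  1.38396496e-02] [-12.27161784   9.0847524   14.54000781] [1.51541819 1.80118726 0.15730413] 0.008994179760359572 [-0.001   0.0004  0.0015 -0.0003  0.0011  0.0001]
54 1 [149.  81.] [559. 169.]
54 -1 [258.  39.] [622.  85.]
60 1 [135.  66.] [543. 155.]
60 -1 [245.  24.] [607.  72.]
66 1 [121.  52.] [525. 142.]
66 -1 [231.  11.] [590.  60.]
```

View pics/z4.png

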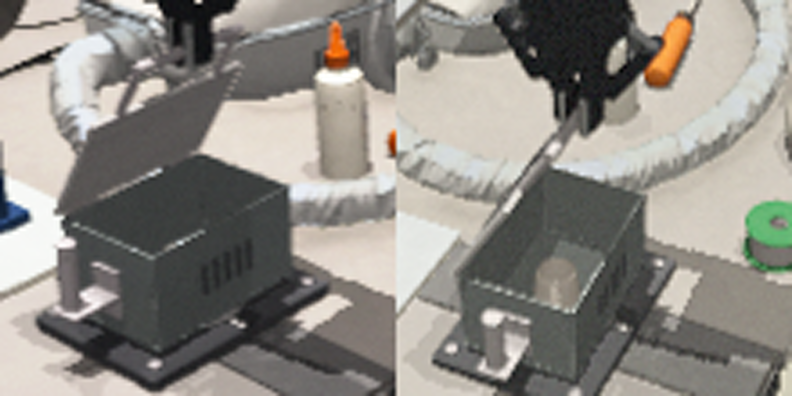

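The lid is open to about 60°: the visible arm and bar ends match the 60° projections at (135,66) and (245,24) in the left crop. The box still looks square. There is a load of about 20 N along the hinge-to-bar direction, so I'll relieve it with a small shift that way.

arm_command:
  moves:
    - [[0, 0, 0], [-0.1, 0.1, 0.15], 0]
    - [[0, 0, 0], [-0.2, 0.15, 0.3], 0]
    - [[0, 0, 0], [-0.2, 0.15, 0.3], 0]
    - [[0, 0, 0], [-0.2, 0.15, 0.3], 0]

```text
time_s: 9.55
tool_pos: [0.5056, 0.1482, 0.2145]
tool_rot: [-3.141, 0.002, 0.013]
wrist_force: [0.0, 5.9, -4.5]
grip_width: 0.0091
```

Run:
```python
from h import *
from bench import *
import cv2
o=observe(); print(o["time_s"],o["tool_pos"],o["wrist_force"],o["grip_width"])
out=[]
for n,x0 in(("scene",225),("side",250)):
    c=get_calibration(n); im=cv2.resize(snapshot(n)[150:260,x0:x0+110,::-1],None,fx=3.6,fy=3.6,interpolation=cv2.INTER_CUBIC)
    A=np.array([.5285,.148]); a=.01; R=np.array([[np.cos(a),-np.sin(a)],[np.sin(a),np.cos(a)]])
    def L(pts,col):
        W=[np.r_[R@np.array(p[:2])+A,p[2]] for p in pts]
        cv2.polylines(im,[((proj(W,c)-[x0,150])*3.6).astype(int)],False,col,1)
    t=np.pi/3; f=lambda r,u:(.05-r*np.cos(t)+u*np.sin(t),.098+r*np.sin(t)+u*np.cos(t))
    bx,bz=f(.15,.004); ex,ez=f(.103,.002)
    L([(-.05,.075,.098),(-.05,-.075,.098),(.05,-.075,.098),(.05,.075,.098),(-.05,.075,.098)],(0,0,255))
    L([(bx,.054,bz),(bx,-.054,bz)],(0,200,0)); L([(.05,.075,.098),(ex,.075,ez),(ex,-.075,ez)],(255,0,0))
    L([(-.07,.095,.012),(-.07,-.095,.012)],(0,200,200)); out.append(im)
cv2.imwrite("pics/z5.png",np.hstack(out))
```

```text
9.55 [0.50557358 0.14822717 0.21450138] [ 3.60947854e-03  5.87840979e+00 -4.46354492e+00] 0.009148886905547838
```

View pics/z5.png

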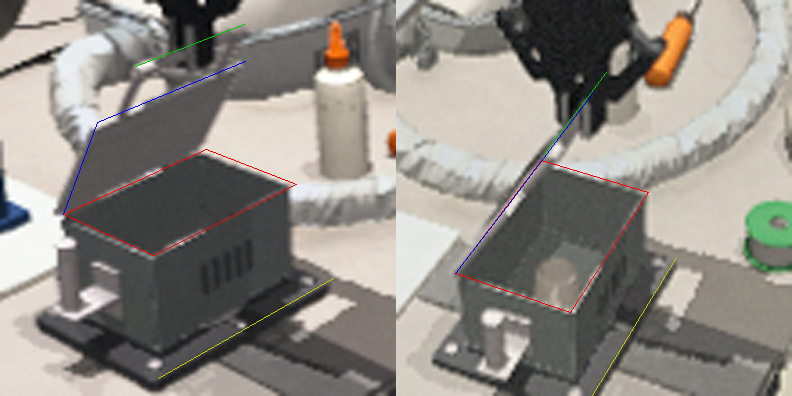

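The projected model (box square, lid at 60°) matches the rim, lid edge and bar in both views to within about 1–2 px. I'll hold for a moment to check for drift.

arm_command:
  moves:
    - [[0, 0, 0], [0, 0, 0], 0]
    - [[0, 0, 0], [0, 0, 0], 0]
    - [[0, 0, 0], [0, 0, 0], 0]
    - [[0, 0, 0], [0, 0, 0], 0]
    - [[0, 0, 0], [0, 0, 0], 0]
    - [[0, 0, 0], [0, 0, 0], 0]
    - [[0, 0, 0], [0, 0, 0], 0]
    - [[0, 0, 0], [0, 0, 0], 0]

```text
time_s: 10.45
tool_pos: [0.5056, 0.1482, 0.2145]
tool_rot: [-3.141, 0.002, 0.013]
wrist_force: [0.1, 5.8, -4.6]
grip_width: 0.0086
```

No drift, so I'm handing in.

```bash
python3 -c "
from bench import *
print(sign_off())"
```

```text
the job is handed in; nothing more can be done
None
```

The box is turned square on its foot plate with the bar on the index rib side. The lid is open at about 60 degrees and still held by its bar in the fingers. I handed the job in at about 10.5 s of the 48 s allowed; no verdict is reported.

- **Turning the box:** I gripped the peg and swung the box from about +0.67 rad to square while the lid was shut. A wrist view then put the box within about 0.01–0.03 rad of the plate. One lid edge read 0.04 rad.
- **Lifting the lid:** I gripped the bar from above at 25 N and lifted it along its arc. At 60 degrees there was a side load of about 20 N, which I relieved with a small shift.
- **Last checks:** The arm's position puts the lid at about 59.7 degrees, and the camera overlays agree to within 1–2 pixels, with the box still square. Over a further 0.8 s nothing drifted.
- **Loads left at the end:** The tool still carried about 4.6 N downward and 5.8 N sideways, which I did not remove.
- **Other things on the desk:** I kept clear of them and none looked moved in the pictures, but I did not measure their positions again.

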